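Nest an angle iron offcut

TASK

Three steel angle offcuts lie V-up in wooden blocks. Pick up the long wide one and nest it into the V of the narrow one, legs on legs and centred along its length, setting it down rather than dropping it. Leave the narrow angle lying in its block, and leave the short wide offcut where it is.

Things in the scene. Friction and masses are not known exactly. Their poses are not given: they have to be found in the camera images.
- long_mid (a point): Long wide offcut, to be moved: bare steel angle 130 mm long, legs 35 x 4 mm at 90 degrees, 270 g, V open upwards in a fixed wooden V-block. Point: mid-length, mid-plane of the V, 14 mm above its outer corner line, 54 mm above the worktop. x along the length (ends alike), y leg to leg, z up. Widest (49.5 mm) at the leg tips, 11 mm above the point: grip there, closing along y, sides free.
- base_mid (a point): Narrow offcut that receives it: bare steel angle 180 mm long, legs 25 x 4 mm, 260 g, lying loose, V up, in a like block. Point: mid-length, mid-plane, 10 mm above its outer corner line, 50 mm above the worktop; axes as above. 35 mm wide and 20.5 mm high overall. When the long one is nested here, its point is 9 mm above this point and 25 mm of this angle shows at each end.
- short_mid (a point): Short wide offcut, a bystander: bare steel angle 65 mm long, legs 35 x 4 mm, V up in a like block. Point and axes as for the long one. The blocks (50 mm long, 45 mm wide at the shoulders, 54 mm high, holding each corner line 40 mm above the worktop) stand side by side about 0.2 m apart, in any order.

How it is judged:
By the outcome, as a careful person would: the job done as asked, in the order asked, and still so for the second after the job is handed in, with the robot touching nothing.
It also fails if it takes over 35 s, if anything falls off the work surface, if the arm or the gripper's body presses on something with over 40 N, if the wrist force passes 120 N, or if a joint passes its speed limit or range.

ROBOT

A 7-joint arm with a two-finger parallel gripper is mounted at the origin on the work surface. World frame = base frame: x ahead of the robot, y to its left, z up, the work surface at z = 0. Lengths are in mm, angles in rad, forces in N, time in s.
With the tool pointing down it reaches from about 400 to 850 mm from the base axis. Payload 10.4 kg.
Tool frame: the origin (TCP) lies on the mounting face of the last link; the fingertips stand 182 mm ahead of it and the grasp point (between the pads) lies grasp_offset ahead of it (grasp_offset is the distance from the TCP to the grasp point, in mm); z points along the fingers, x is the direction in which the jaws open and shut, and the axes are right-handed (so a half turn about z gives the same grasp; the last joint's range is limited). The gripper opens to 87 mm and grips with 3 to 60 N. Pads are 19 mm wide; open, the fingers measure 117 mm over their backs; the gripper's body (75 mm by 190 mm) begins 51 mm behind the grasp point.
Start: joints at [1.228, 0.332, -0.065, 1.46, 0.022, 1.35, -0.088], TCP at [196.499, -593.313, 404.776] pointing down, gripper open.
Joint ranges: [-2.6, 2.6], [-0.5, 2.12], [-1.47, 1.34], [0.16, 2.42], [-1.27, 4.41], [0.06, 2.06], [-2.6, 2.6]. Speed limits (rad/s): [2.22, 2.22, 2.79, 2.79, 3.14, 3.14, 3.14].

INTERFACE

Orientations are given as a unit quaternion [x, y, z, w].
In Python, from station import * gives the robot as it stands.
- The arm moves only by the tool play_rows, never from a script. Its argument "increments" is a list of rows, each a list of 2 entries, a list of its own where there are three numbers: the shift along the world's x, y, z in mm, then the turn, a rotation vector about the world's x, y, z in rad. In form: [[[x, y, z], [wx, wy, wz]], ...]. A call has 1 to 8 rows; each row is the pose to reach, as a shift and turn from the pose commanded when the call began; what a row does not reach only later rows make up. A row lasts 1/8 s, in which the tool goes at most 62.5 mm and 10.7 degrees, less where a joint would pass 70% of its speed; a pose out of reach is approached as far as the arm can. A call with a gripper value outside its range is refused whole. "jaw" is the closure in counts, from 0 (fully open) to 255 (shut), set as the call begins (left out, the last holds). The fingers move at their own pace and stop on an object; "newtons" is the grip in N (left out, the last holds). Time passes only in rows, so rows that repeat a pose let the fingers close. It gives the time, the measured TCP pose, the force and the opening at its end, in the units of the state.
- sense(): the state, without advancing time (a new reading comes with each control period).
- read_camera(name): name is "side" or "top"; returns a dict with "frame" (400x640x3 uint8, blue, green, red), "camera_matrix" (3x3 intrinsics, pixels), "R" (3x3) and "t" (3): a world point X has camera coordinates R X + t. Camera axes: x right, y down, z forward; pixel columns grow to the right and rows downward; lengths in mm; the calibration is good to about 2 mm. A picture is of the moment at which its call begins. There is no depth.
- sign_off(): hands the job in, once; it reports no verdict.
Trained networks look in a picture, given as the dict that the camera call returned (one of the last four; its "shot" number tells which), for a name from the list of things; names that differ only in an ending like _2 or _b are one class to them, and where a whole thing is asked for, a point or a joint stands for the part that bears it (a point fixed in the world has none). Each returns a list of dicts, best first, with "confidence" (0 to 1); they miss things now and then, are a little off and sometimes report something else, mostly with a low value. They report only what shows in the picture. A call takes as long as a camera call.
- regions_of(picture, label): "mask" (400x640 bool, what is visible of it) and "extent" ([centre column, centre row, width, height] in pixels, round what is visible of it).
The state is a dict: "time": time; "joint_pos": joint angles; "joint_vel": joint speeds; "effort": joint torques, N m; "position": TCP position; "tcp_rot": TCP orientation; "force": force on the tool from outside, world axes, zero at the start; "ft_torque": the same for the moment, N m; "finger_gap": opening from 0.0 (shut) to 1.0 (fully open).
Only numpy, scipy, OpenCV 4.12 (cv2) and the standard library are available. Lean on these libraries where they do the work, as an engineer would, in place of code of your own. Each camera call takes 0.05 s, during which the arm holds its last target.

## Working session

There is one attempt and no reset: what is moved stays moved. The work goes in short steps, Python scripts to look and compute and a tool call to move; the robot and the scene stay as the last step left them, time stands still between calls to the robot, and variables do not carry over. Pictures are saved under pics/ and viewed, and the job is handed in when it is done.

Besides the shell and the picture viewer there is one more tool, called after "Request:" as name([rows], argument=value, ...), one row to a line, values as JSON. play_rows: Moves the arm, as the interface text tells. Its arguments: {"type":"object","properties":{"increments":{"type":"array"},"jaw":{"type":"number"},"newtons":{"type":"number"}},"required":["increments"]}

```bash
ls; mkdir -p pics; python3 - <<'E'
from station import *
import cv2,numpy as np,json,pickle
s=sense();print(s)
d={}
for n in("side","top"):
    p=read_camera(n);cv2.imwrite(f"pics/{n}0.png",p["frame"]);d[n]=p
    print(n,p["camera_matrix"],p["R"],p["t"])
    for l in("long_mid","base_mid","short_mid"):
        for r in regions_of(p,l)[:3]:
            m=r["mask"];print(l,r["confidence"],r["extent"],m.sum());d.setdefault(n+l,[]).append(r)
pickle.dump(d,open("d0.pkl","wb"))
E
```

```text
pics
{'time': 0.0, 'joint_pos': array([ 1.22841445,  0.33287343, -0.06467044,  1.46089522,  0.02159626,
        1.3499356 , -0.08851494]), 'joint_vel': array([-0.00081066, -0.00014667, -0.00052817,  0.0012599 ,  0.00030398,
       -0.00025881, -0.00015948]), 'effort': array([-9.52415685e-04, -6.23261547e+01,  2.39425397e-02, -3.89904535e+01,
       -6.14190940e-02,  3.97756405e-02,  3.14887768e-05]), 'position': array([ 196.42760815, -593.20253419,  403.97473306]), 'tcp_rot': array([ 8.10659098e-01, -5.85517997e-01, -5.94388611e-04, -3.85117793e-04]), 'force': array([ 0.27748897, -0.31940222, -0.33722886]), 'ft_torque': array([ 0.01745208, -0.03426237,  0.04485425]), 'finger_gap': 1.0005930545938593}
side [[519.44000669   0.         314.23380603]
 [  0.         519.44000669 195.31780907]
 [  0.           0.           1.        ]] [[-7.47145344e-01 -6.64660655e-01  2.23051523e-04]
 [-3.89347145e-01  4.37393271e-01 -8.10614536e-01]
 [ 5.38686027e-01 -6.05733721e-01 -5.85580074e-01]] [391.46238176 284.84748898 770.42520973]
long_mid 0.72 [289.6, 208.6, 54.7, 44.1] 1052
base_mid 0.59 [225.3, 282.8, 57.3, 76.3] 1688
short_mid 0.86 [364.5, 164.8, 33.6, 18.7] 391
short_mid 0.73 [226.0, 284.6, 61.0, 79.3] 1756
top [[397.17172693   0.         321.07549522]
 [  0.         397.17172693 198.85278498]
 [  0.           0.           1.        ]] [[ 0.02020706 -0.99979272  0.0024882 ]
 [-0.99807182 -0.02031824 -0.05864991]
 [ 0.05868831 -0.00129826 -0.99827551]] [-15.51793631 556.70976343 753.55997121]
base_mid 0.89 [190.7, 215.3, 52.8, 94.2] 1938
short_mid 0.59 [435.5, 199.2, 31.4, 38.3] 941
```

View pics/side0.png

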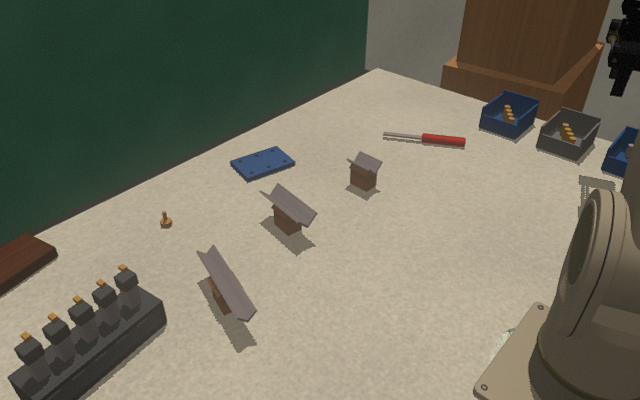

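View pics/top0.png

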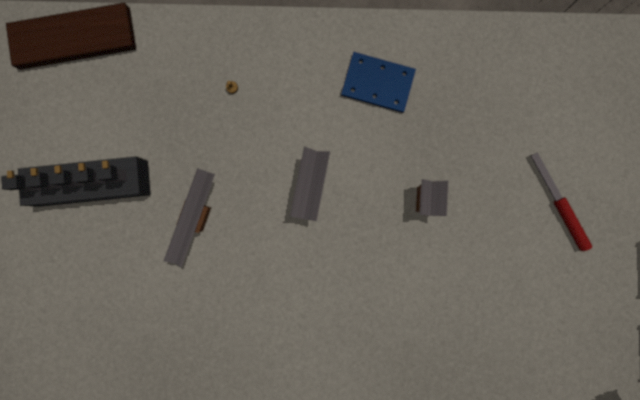

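The side view shows three angles: base at about (228,285), long at (290,205), short at (364,170). The top view shows the base at (190,217), long at (312,187) and short at (434,198). I'll zoom in next.

```bash
python3 - <<'E'
import cv2,pickle,numpy as np
d=pickle.load(open("d0.pkl","rb"))
t=d["top"]["frame"];s=d["side"]["frame"]
a=cv2.resize(t[140:280,150:340],None,fx=4,fy=4,interpolation=cv2.INTER_CUBIC)
b=cv2.resize(s[170:340,180:330],None,fx=3.5,fy=3.5,interpolation=cv2.INTER_CUBIC)
cv2.imwrite("pics/t0z.png",a);cv2.imwrite("pics/s0z.png",b)
E
```

```text
(no output)
```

View pics/t0z.png

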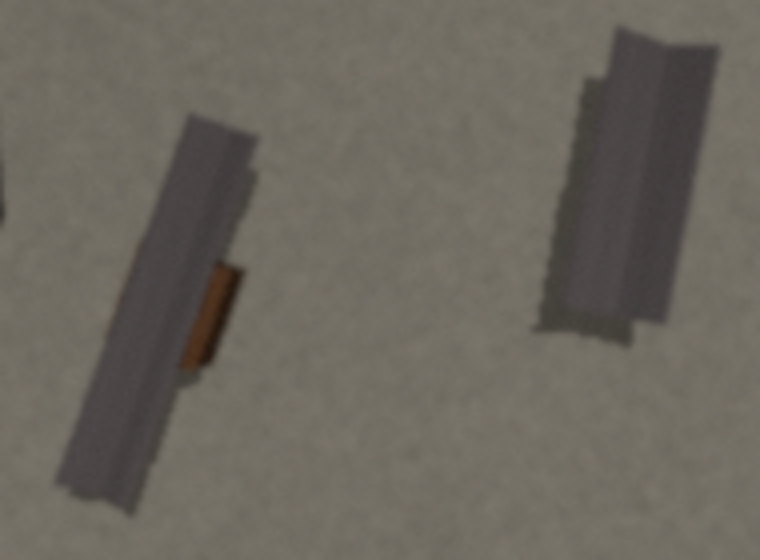

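View pics/s0z.png

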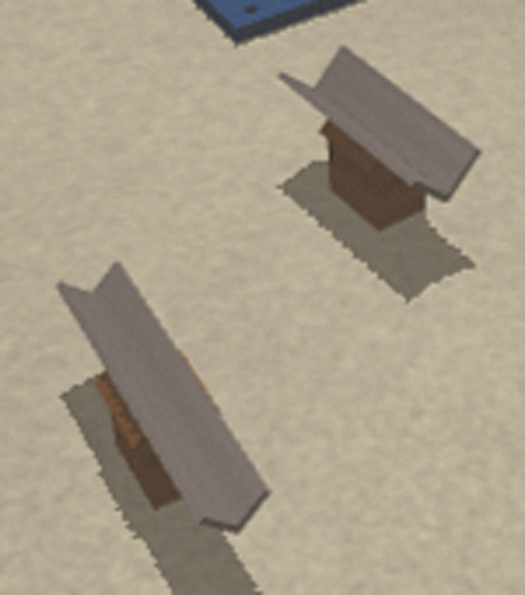

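```bash
cat > h.py <<'E'
import numpy as np,cv2,pickle
from scipy.optimize import minimize
def angle_pts(L,leg,t=4.0,ref=14.0):
    # convex leg boxes, in object frame; origin ref above outer corner
    r=np.sqrt(.5);boxes=[]
    for sg in(1,-1):
        u=np.array([sg*r,r]);v=np.array([-sg*r,r])
        q=[0*u,leg*u,leg*u+t*v,t*v]
        if True: q=[np.zeros(2),leg*u,leg*u+t*v,np.array([0,t/r])]
        b=np.array([[x,p[0],p[1]-ref] for x in(-L/2,L/2) for p in q]);boxes.append(b)
    return boxes
def proj(cam,P):
    c=P@np.array(cam["R"]).T+np.array(cam["t"]);k=np.array(cam["camera_matrix"])
    return np.c_[k[0,0]*c[:,0]/c[:,2]+k[0,2],k[1,1]*c[:,1]/c[:,2]+k[1,2]]
def place(b,p):
    x,y,z,a=p;c,s=np.cos(a),np.sin(a)
    return b@np.array([[c,s,0],[-s,c,0],[0,0,1]])+[x,y,z]
S=8
def render(cam,boxes,p,roi,S=S):
    x0,y0,x1,y1=roi
    m=np.zeros(((y1-y0)*S,(x1-x0)*S),np.uint8)
    for b in boxes:
        q=proj(cam,place(b,p));q=(q-[x0,y0]+.5)*S-.5
        h=cv2.convexHull(q.astype(np.float32))
        cv2.fillConvexPoly(m,np.round(h*16).astype(np.int32),255,shift=4)
    return cv2.resize(m,(x1-x0,y1-y0),interpolation=cv2.INTER_AREA)/255.
def steel(fr,roi):
    x0,y0,x1,y1=roi
    f=cv2.GaussianBlur(fr,(3,3),0)[y0:y1,x0:x1].astype(float)
    return f
E
python3 - <<'E'
from station import *
import station
print([n for n in dir(station) if not n.startswith('__')])
print(getattr(station,'grasp_offset',None))
import pickle
d=pickle.load(open("d0.pkl","rb"))
t=d["top"]["frame"];s=d["side"]["frame"]
# samples b,g,r: bench, steel, shadow, wood
for n,f,pts in(("top",t,[(250,240),(190,210),(308,190),(320,190),(293,200),(203,215),(205,190)]),("side",s,[(330,270),(230,285),(300,205),(276,196),(235,325),(213,300),(222,296),(300,230)])):
    for c,r in pts: print(n,c,r,f[r-1:r+2,c-1:c+2].reshape(-1,3).mean(0).round())
E
```

```text
['Unreachable', 'grasp_offset', 'read_camera', 'regions_of', 'sense', 'sign_off']
163.5
top 250 240 [100. 109. 114.]
top 190 210 [69. 68. 73.]
top 308 190 [70. 70. 75.]
top 320 190 [66. 66. 71.]
top 293 200 [64. 66. 71.]
top 203 215 [29. 48. 73.]
top 205 190 [62. 63. 67.]
side 330 270 [155. 178. 189.]
side 230 285 [103. 109. 118.]
side 300 205 [105. 111. 121.]
side 276 196 [103. 108. 118.]
side 235 325 [ 95. 110. 117.]
side 213 300 [ 90. 104. 112.]
side 222 296 [72. 83. 97.]
side 300 230 [ 84.  99. 110.]
```

```bash
cat >> h.py <<'E'
THR={"top":1.045,"side":1.105}
def seg(n,fr,roi):
    x0,y0,x1,y1=roi
    f=fr.astype(np.float32)+1
    f=cv2.bilateralFilter(f,5,20,1.5)
    rat=f[...,1]/f[...,0]
    m=(rat<THR[n]).astype(np.uint8)[y0:y1,x0:x1]
    k,lab,st,_=cv2.connectedComponentsWithStats(m)
    i=1+np.argmax(st[1:,4]);m=(lab==i).astype(np.uint8)
    return m,rat[y0:y1,x0:x1]
def fit(boxes,views,p0,free=(0,1,2,3)):
    # views: list of (cam,roi,mask)
    free=list(free);p0=np.array(p0,float);sc=np.array([3,3,3,.05])
    def full(q):
        p=p0.copy();p[free]+=q*sc[free];return p
    def cost(q):
        p=full(q);c=0
        for cam,roi,m in views:
            r=render(cam,boxes,p,roi);c+=np.abs(r-m).sum()/m.sum()
        return c
    best=None
    for s in(2.,.7,.3):
        q0=np.zeros(len(free)) if best is None else best.x
        sim=np.vstack([q0]+[q0+s*e for e in np.eye(len(free))])
        best=minimize(cost,q0,method="Nelder-Mead",options=dict(initial_simplex=sim,xatol=.005,fatol=1e-5,maxiter=600))
    return full(best.x),best.fun
MODEL={"long":angle_pts(130,35,ref=14),"base":angle_pts(180,25,ref=10),"short":angle_pts(65,35,ref=14)}
E
python3 - <<'E'
from h import *
d=pickle.load(open("d0.pkl","rb"))
roi={"top":{"base":(155,155,225,280),"long":(275,135,345,235)},"side":{"base":(185,235,270,335),"long":(252,176,325,232)}}
out=[]
res={}
guess={"base":(570,320,50,-.25),"long":(600,30,54,-.15)}
# init by back-projecting top
for o in("base","long"):
    V=[]
    for n in("top","side"):
        m,rat=seg(n,d[n]["frame"],roi[n][o]);V.append((d[n],roi[n][o],m))
        cam=d[n]
        if n=="top":
            M=cv2.moments(m,True);u=np.array([M["m10"]/M["m00"]+roi[n][o][0],M["m01"]/M["m00"]+roi[n][o][1],1])
            ray=cam["R"].T@np.linalg.inv(cam["camera_matrix"])@u;C=-cam["R"].T@cam["t"]
            z=54;X=C+ray*(z-C[2])/ray[2]
            a=.5*np.arctan2(2*M["mu11"],M["mu20"]-M["mu02"]);print(o,X,"img ang",a)
            # image x ~ -y world, image y ~ -x world
            dirw=cam["R"].T@np.array([np.cos(a),np.sin(a),0]);yaw=np.arctan2(dirw[1],dirw[0])
            if yaw>np.pi/2: yaw-=np.pi
            if yaw<-np.pi/2: yaw+=np.pi
    p0=(X[0],X[1],52,yaw)
    for nm,v,fr in(("both",V,(0,1,2,3)),("top",V[:1],(0,1,3)),("side",V[1:],(0,1,3))):
        q=p0 if nm=="both" else (pb[0],pb[1],{"base":50,"long":54}[o],pb[3])
        p,c=fit(MODEL[o],v,q,fr)
        if nm=="both":pb=p
        print(o,nm,p.round(3),round(c,4))
    res[o]=pb
    for (cam,r,m),n in zip(V,("top","side")):
        im=cam["frame"][r[1]:r[3],r[0]:r[2]]
        im=cv2.resize(im,None,fx=4,fy=4,interpolation=cv2.INTER_CUBIC)
        R=cv2.resize(render(cam,MODEL[o],pb,r),None,fx=4,fy=4);mm=cv2.resize(m.astype(np.float32),None,fx=4,fy=4)
        for a,col in((R,(0,255,0)),(mm,(0,0,255))):
            cs,_=cv2.findContours((a>.5).astype(np.uint8),cv2.RETR_EXTERNAL,cv2.CHAIN_APPROX_NONE);cv2.drawContours(im,cs,-1,col,1)
        out.append(im)
h=max(i.shape[0] for i in out);
out=[cv2.copyMakeBorder(i,0,h-i.shape[0],0,4,0) for i in out]
im=np.hstack(out);im=cv2.resize(im,None,fx=800/im.shape[1],fy=800/im.shape[1]);cv2.imwrite("pics/fit0.png",im)
pickle.dump(res,open("fit0.pkl","wb"))
E
```

```text
base [515.61335519 237.97580949  54.        ] img ang -1.224290999283459
base both [ 5.16195e+02  2.36187e+02  5.04020e+01 -3.10000e-01] 0.0949
base top [ 5.16251e+02  2.36546e+02  5.00000e+01 -3.10000e-01] 0.0506
base side [ 5.16608e+02  2.35891e+02  5.00000e+01 -3.09000e-01] 0.0422
long [581.09087381  18.09146621  54.        ] img ang -1.374620362268944
long both [ 5.81319e+02  1.73380e+01  5.50680e+01 -1.69000e-01] 0.1011
long top [ 5.81494e+02  1.76040e+01  5.40000e+01 -1.73000e-01] 0.0431
long side [ 5.82255e+02  1.61130e+01  5.40000e+01 -1.69000e-01] 0.0516
```

View pics/fit0.png

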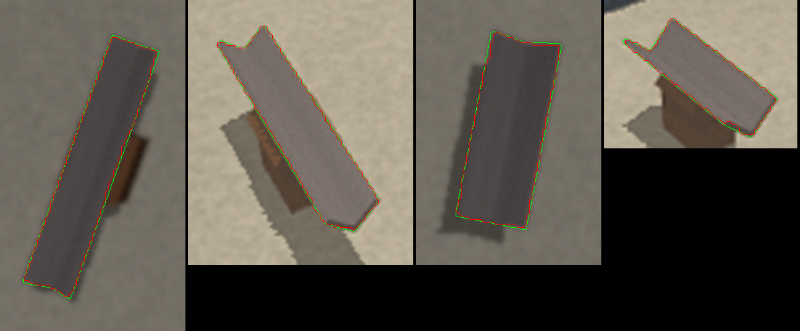

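Request:
play_rows([
  [[24,38,0],[0,0,0.166]],
  [[48,76,0],[0,0,0.331]],
  [[72,114,0],[0,0,0.497]],
  [[96,153,0],[0,0,0.663]],
  [[120,191,0],[0,0,0.828]],
  [[144,229,0],[0,0,0.994]],
  [[168,267,0],[0,0,1.16]],
  [[192.5,305.3,0],[0,0,1.325]],
], jaw=0, newtons=30)

```text
time: 1.4
position: [389.5, -286.7, 405.0]
tcp_rot: [0.999, 0.04, 0.0, 0.0]
force: [0.5, -0.4, 0.8]
finger_gap: 0.998
```

Request:
play_rows([
  [[24,38,-10],[0,0,0.166]],
  [[48,76,-20],[0,0,0.331]],
  [[72,114,-30],[0,0,0.497]],
  [[96,153,-40],[0,0,0.663]],
  [[120,191,-50],[0,0,0.828]],
  [[144,229,-60],[0,0,0.994]],
  [[168,267,-70],[0,0,1.16]],
  [[192.4,305.2,-84.8],[0,0,1.3257]],
])

```text
time: 2.4
position: [582.2, 18.2, 320.1]
tcp_rot: [0.763, 0.646, 0.0, 0.0]
force: [0.7, 0.6, 0.5]
finger_gap: 1.0
```

Request:
play_rows([
  [[0,0,0],[0,0,0]],
  [[0,0,0],[0,0,0]],
  [[0,0,0],[0,0,0]],
])

```text
time: 2.78
position: [581.3, 15.8, 320.4]
tcp_rot: [0.766, 0.643, -0.0, 0.001]
force: [-0.7, -0.0, -0.7]
finger_gap: 0.998
```

```bash
python3 - <<'E'
from station import *
import cv2,numpy as np,pickle
d={}
for n in("side","top"):
    s=sense();q=s["tcp_rot"];print(s["time"],s["position"].round(2),q.round(4),2*np.arctan2(q[1],q[0]),s["joint_pos"].round(3))
    p=read_camera(n);d[n]=p
pickle.dump(d,open("d1.pkl","wb"))
a=cv2.resize(d["top"]["frame"][110:310,200:400],None,fx=2,fy=2)
b=cv2.resize(d["side"]["frame"][60:260,200:400],None,fx=2,fy=2)
cv2.imwrite("pics/c1.png",np.hstack([a,b]))
E
```

```text
2.775 [581.28  15.85 320.41] [ 7.658e-01  6.430e-01 -1.000e-04  5.000e-04] 1.3969481442859724 [ 0.514  0.401 -0.766  1.654  0.295  1.206  1.078]
2.825 [581.27  15.91 320.46] [ 7.658e-01  6.431e-01 -0.000e+00  6.000e-04] 1.3971469088344537 [ 0.514  0.401 -0.767  1.654  0.295  1.206  1.078]
```

View pics/c1.png

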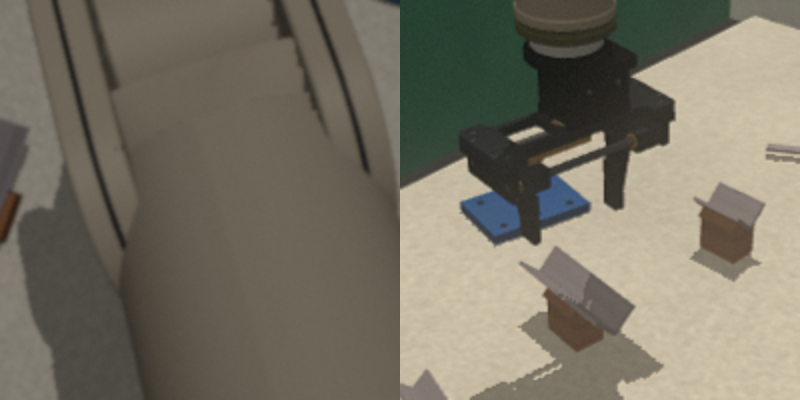

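The side view shows the open gripper straddling above the long angle, about (290,205) in full-image pixels, with its jaws across it. I'm descending now.

Request:
play_rows([
  [[0,1.2,-20],[0,0,0.002]],
  [[0,1.2,-40],[0,0,0.002]],
  [[0,1.2,-60],[0,0,0.002]],
  [[0,1.2,-74],[0,0,0.002]],
  [[0,1.2,-82],[0,0,0.002]],
  [[0,1.2,-82],[0,0,0.002]],
  [[0,1.2,-82],[0,0,0.002]],
])

```text
time: 3.75
position: [581.7, 18.5, 238.6]
tcp_rot: [0.764, 0.645, 0.0, 0.0]
force: [-0.5, -0.8, 0.2]
finger_gap: 0.999
```

```bash
python3 - <<'E'
from station import *
import cv2,numpy as np,pickle
s=sense();q=s["tcp_rot"];print(s["time"],s["position"].round(2),q.round(4),2*np.arctan2(q[1],q[0]),s["force"])
p=read_camera("side")
b=cv2.resize(p["frame"][110:270,200:400],None,fx=3.5,fy=3.5)
cv2.imwrite("pics/c2.png",b)
E
```

```text
3.75 [581.66  18.52 238.58] [7.643e-01 6.449e-01 4.000e-04 3.000e-04] 1.4017723113817673 [-0.54078757 -0.84151663  0.15512648]
```

View pics/c2.png

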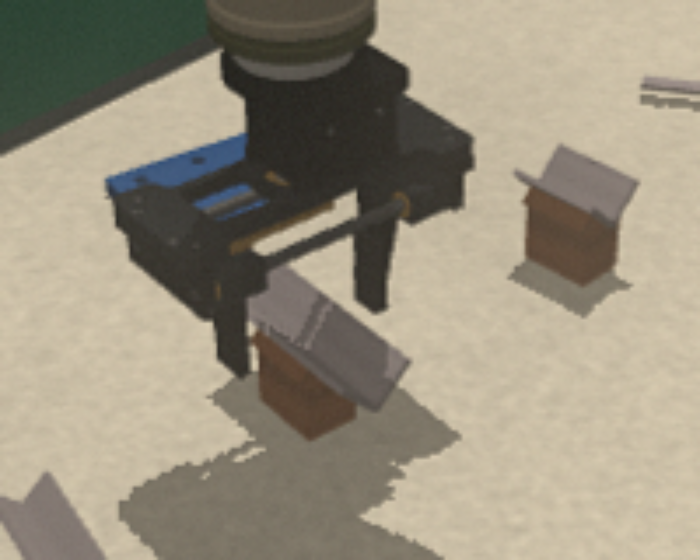

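```bash
cat > ov.py <<'E'
from h import *
def fingers(s,gap,backs=15):
    from scipy.spatial.transform import Rotation as Ro
    R=Ro.from_quat(s["tcp_rot"]).as_matrix();P=[]
    for sg in(1,-1):
        for x in(gap/2,gap/2+backs):
            for y in(-9.5,9.5):
                P.append(s["position"]+R@np.array([sg*x,y,182.]))
    return np.array(P)
def draw(im,cam,x0,y0,f,polys):
    for pts,col in polys:
        q=(proj(cam,pts)-[x0,y0]+.5)*f
        for a in q: cv2.circle(im,tuple(int(v) for v in a),3,col,-1)
E
python3 - <<'E'
from station import *
from ov import *
s=sense();p=read_camera("side");p2=read_camera("top")
pb=pickle.load(open("fit0.pkl","rb"))["long"]
f=4;x0,y0=230,150
im=cv2.resize(p["frame"][y0:y0+110,x0:x0+150],None,fx=f,fy=f,interpolation=cv2.INTER_CUBIC)
draw(im,p,x0,y0,f,[(fingers(s,87),(0,255,0)),(np.vstack([place(b,pb) for b in MODEL["long"]]),(0,0,255))])
cv2.imwrite("pics/c3.png",im)
E
```

```text
(no output)
```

View pics/c3.png

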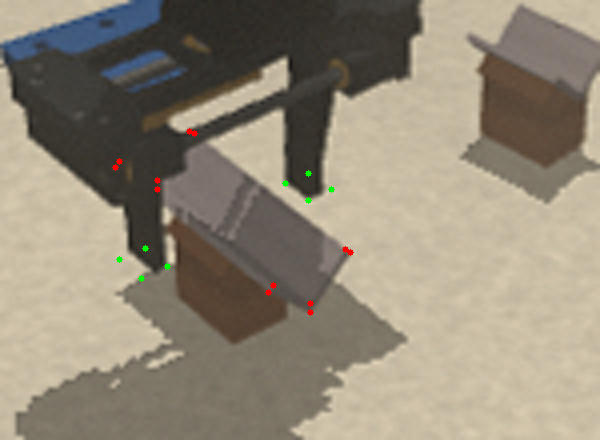

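The side overlay puts the predicted fingertips (about (145,262) and (308,187) in the crop) on the actual ones, straddling the angle at mid-length. Next I close the jaws.

Request:
play_rows([
  [[0,0,0],[0,0,0]],
  [[0,0,0],[0,0,0]],
  [[0,0,0],[0,0,0]],
  [[0,0,0],[0,0,0]],
  [[0,0,0],[0,0,0]],
  [[0,0,0],[0,0,0]],
  [[0,0,0],[0,0,0]],
  [[0,0,0],[0,0,0]],
], jaw=255, newtons=30)

```text
time: 4.9
position: [581.3, 17.4, 237.9]
tcp_rot: [0.765, 0.644, -0.001, 0.0]
force: [-2.5, -4.7, 3.2]
finger_gap: 0.541
```

```bash
python3 - <<'E'
from station import *
import cv2,numpy as np
s=sense();q=s["tcp_rot"];print(s["time"],s["position"].round(2),q.round(4),2*np.arctan2(q[1],q[0]),s["force"],s["finger_gap"]*87)
p=read_camera("side")
cv2.imwrite("pics/c4.png",cv2.resize(p["frame"][140:250,230:380],None,fx=4,fy=4,interpolation=cv2.INTER_CUBIC))
E
```

```text
4.9 [581.34  17.43 237.93] [ 7.646e-01  6.445e-01 -6.000e-04  3.000e-04] 1.4007220586609972 [-2.53908627 -4.72164161  3.20397135] 47.07801886956288
```

View pics/c4.png

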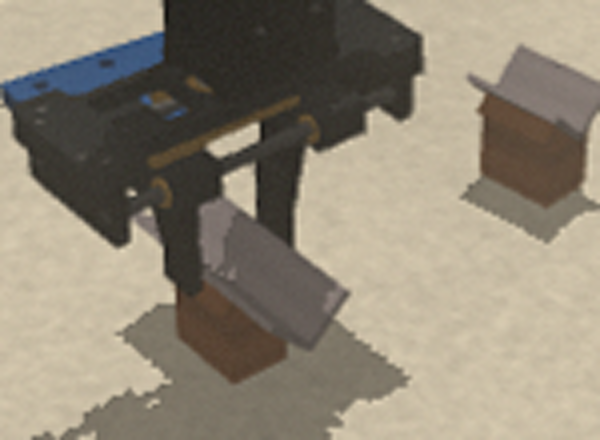

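The jaws stopped at 0.54 open on the leg tips and the piece looks level. I'm lifting it.

Request:
play_rows([
  [[0,0,5],[0,0,0]],
  [[0,0,12],[0,0,0]],
  [[0,0,25],[0,0,0]],
  [[0,0,40],[0,0,0]],
  [[0,0,55],[0,0,0]],
  [[0,0,65],[0,0,0]],
  [[0,0,70],[0,0,0]],
  [[0,0,70],[0,0,0]],
])

```text
time: 5.95
position: [581.4, 18.3, 308.1]
tcp_rot: [0.764, 0.645, 0.0, 0.0]
force: [-0.3, -0.0, -3.7]
finger_gap: 0.54
```

```bash
python3 - <<'E'
from station import *
import cv2,numpy as np,pickle
s=sense();q=s["tcp_rot"];print(s["time"],s["position"].round(2),q.round(4),2*np.arctan2(q[1],q[0]),s["force"],s["ft_torque"],s["finger_gap"]*87)
p=read_camera("side");pickle.dump((s,p),open("d5.pkl","wb"))
cv2.imwrite("pics/c5.png",cv2.resize(p["frame"][100:250,190:380],None,fx=4,fy=4,interpolation=cv2.INTER_CUBIC))
E
```

```text
5.95 [581.4   18.33 308.1 ] [7.643e-01 6.448e-01 1.000e-04 1.000e-04] 1.4015982643788436 [-0.34920083 -0.01432096 -3.66413669] [ 0.05245064 -0.19298789  0.02027013] 46.94971455128354
```

View pics/c5.png

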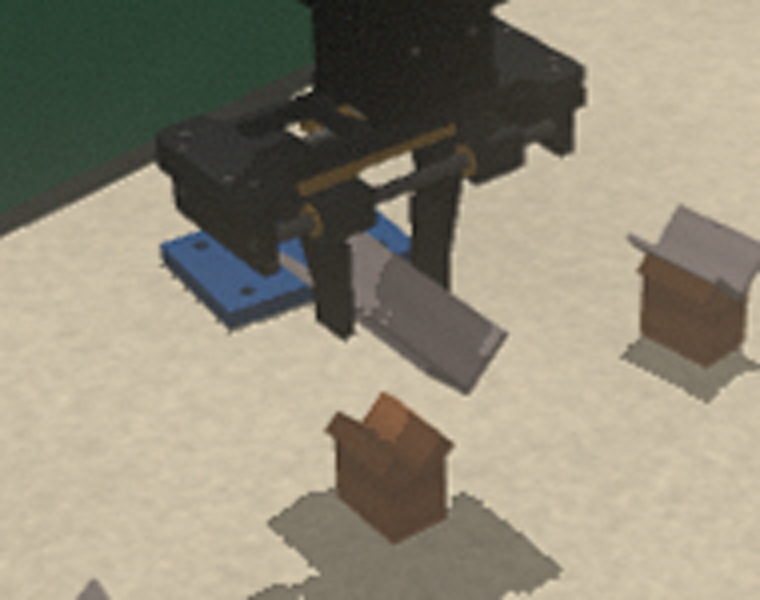

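```bash
python3 - <<'E'
from ov import *
s,p=pickle.load(open("d5.pkl","rb"))
pb=pickle.load(open("fit0.pkl","rb"))["long"].copy()
pb[2]+=70
f=5;x0,y0=240,130
im=cv2.resize(p["frame"][y0:y0+90,x0:x0+90],None,fx=f,fy=f,interpolation=cv2.INTER_CUBIC)
draw(im,p,x0,y0,f,[(np.vstack([place(b,pb) for b in MODEL["long"]]),(0,0,255))])
cv2.imwrite("pics/c6.png",im)
E
```

```text
(no output)
```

View pics/c6.png

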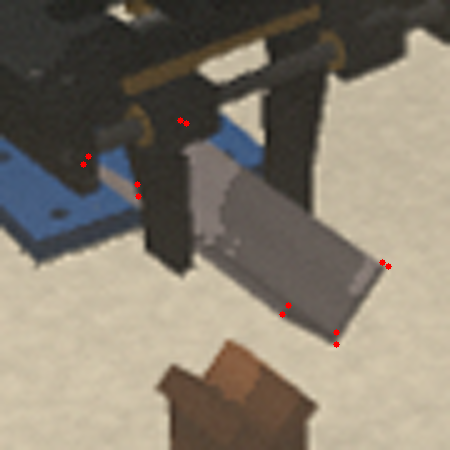

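It matches the prediction, so the piece is held level. Now I carry it over the base.

Request:
play_rows([
  [[-6.5,22,0],[0,0,-0.014]],
  [[-18.5,62,0],[0,0,-0.04]],
  [[-32.5,109,0],[0,0,-0.07]],
  [[-46,155,0],[0,0,-0.1]],
  [[-58,195,0],[0,0,-0.125]],
  [[-65.2,219,0],[0,0,-0.14]],
  [[-65.2,219,0],[0,0,-0.14]],
  [[-65.2,219,0],[0,0,-0.14]],
])

```text
time: 7.0
position: [516.4, 236.6, 307.5]
tcp_rot: [0.808, 0.59, -0.0, 0.0]
force: [0.5, -0.0, -3.2]
finger_gap: 0.539
```

Request:
play_rows([
  [[0,0,-10],[0,0,0]],
  [[0,0,-20],[0,0,0]],
  [[0,0,-30],[0,0,0]],
  [[0,0,-35],[0,0,0]],
  [[0,0,-35],[0,0,0]],
  [[0,0,-35],[0,0,0]],
])

```text
time: 7.75
position: [516.3, 237.5, 273.3]
tcp_rot: [0.808, 0.59, 0.0, 0.0]
force: [0.4, 0.0, -3.3]
finger_gap: 0.541
```

```bash
python3 - <<'E'
from station import *
import cv2,numpy as np,pickle
s=sense();q=s["tcp_rot"];print(s["time"],s["position"].round(2),q.round(4),2*np.arctan2(q[1],q[0]),s["force"],s["ft_torque"],s["finger_gap"]*87)
p=read_camera("side");t=read_camera("top");pickle.dump((s,p,t),open("d7.pkl","wb"))
s=sense();q=s["tcp_rot"];print(s["time"],s["position"].round(2),q.round(4),2*np.arctan2(q[1],q[0]))
from ov import *
pb=pickle.load(open("fit0.pkl","rb"))["base"].copy()
pl=pb.copy();pl[:2]=s["position"][:2];pl[2]=s["position"][2]-237.93+54.5;pl[3]=2*np.arctan2(q[1],q[0])-np.pi/2
print(pl,pb)
f=4.5;x0,y0=165,180
im=cv2.resize(p["frame"][y0:y0+130,x0:x0+130],None,fx=f,fy=f,interpolation=cv2.INTER_CUBIC)
draw(im,p,x0,y0,f,[(np.vstack([place(b,pb) for b in MODEL["base"]]),(0,0,255)),(np.vstack([place(b,pl) for b in MODEL["long"]]),(0,255,0))])
cv2.imwrite("pics/c7.png",im)
cv2.imwrite("pics/c7t.png",cv2.resize(t["frame"][130:290,120:320],None,fx=3,fy=3))
E
```

```text
7.75 [516.32 237.51 273.3 ] [8.075e-01 5.898e-01 3.000e-04 0.000e+00] 1.2617198913866163 [ 0.44073511  0.01787078 -3.2523396 ] [ 0.08766201 -0.18202817 -0.01557428] 47.04616532453651
7.85 [516.29 237.51 273.34] [8.075e-01 5.899e-01 3.000e-04 0.000e+00] 1.261749412893899
[ 5.16292306e+02  2.37509295e+02  8.99071354e+01 -3.09046914e-01] [ 5.16194758e+02  2.36187001e+02  5.04024441e+01 -3.09775946e-01]
```

View pics/c7.png

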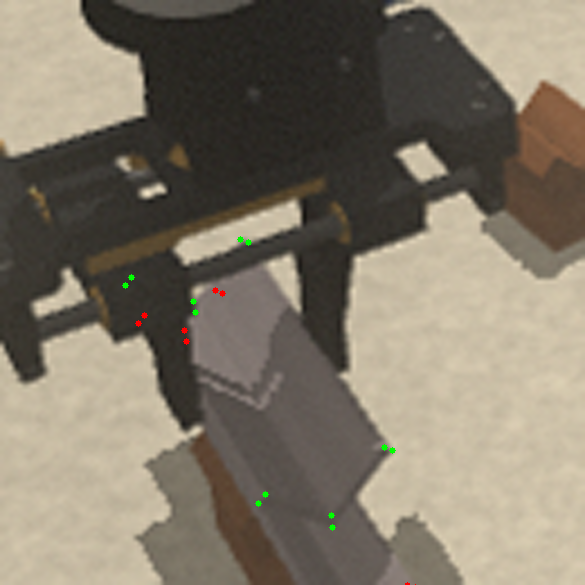

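View pics/c7t.png

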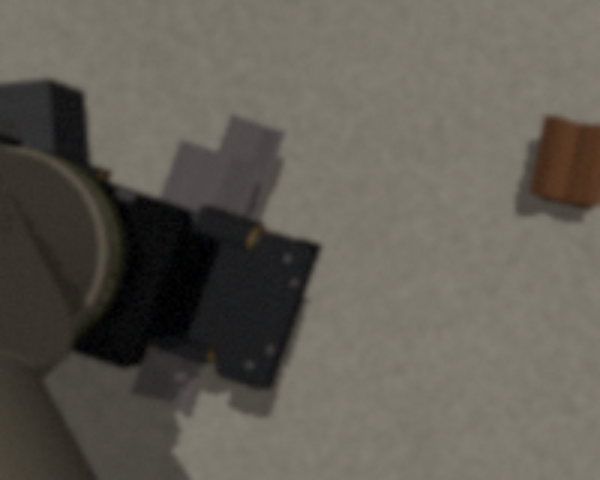

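In the side view the held angle (green) lies along the base's axis, and in the top view the offset is explained by parallax. I'm lowering to about 4 mm above contact.

Request:
play_rows([
  [[0,-0.6,-8],[0,0,0]],
  [[0,-0.6,-16],[0,0,0]],
  [[0,-0.6,-22],[0,0,0]],
  [[0,-0.6,-26],[0,0,0]],
  [[0,-0.6,-26],[0,0,0]],
  [[0,-0.6,-26],[0,0,0]],
])

```text
time: 8.6
position: [516.3, 236.9, 247.2]
tcp_rot: [0.808, 0.59, 0.0, -0.0]
force: [0.5, -0.6, -3.7]
finger_gap: 0.537
```

```bash
python3 - <<'E'
from station import *
from ov import *
s=sense();q=s["tcp_rot"];print(s["time"],s["position"].round(2),q.round(4),2*np.arctan2(q[1],q[0]),s["force"],s["ft_torque"],s["finger_gap"]*87)
p=read_camera("side");pickle.dump((s,p),open("d8.pkl","wb"))
pb=pickle.load(open("fit0.pkl","rb"))["base"].copy()
pl=pb.copy();pl[:2]=s["position"][:2];pl[2]=s["position"][2]-237.93+54.5;pl[3]=2*np.arctan2(q[1],q[0])-np.pi/2
f=4.5;x0,y0=165,200
im=cv2.resize(p["frame"][y0:y0+130,x0:x0+130],None,fx=f,fy=f,interpolation=cv2.INTER_CUBIC)
draw(im,p,x0,y0,f,[(np.vstack([place(b,pb) for b in MODEL["base"]]),(0,0,255)),(np.vstack([place(b,pl) for b in MODEL["long"]]),(0,255,0))])
cv2.imwrite("pics/c8.png",im)
E
```

```text
8.6 [516.26 236.9  247.17] [ 8.075e-01  5.899e-01  2.000e-04 -0.000e+00] 1.2617533695679286 [ 0.46690249 -0.6469699  -3.72562699] [ 0.07841352 -0.16500487 -0.03597923] 46.73390493355159
```

View pics/c8.png

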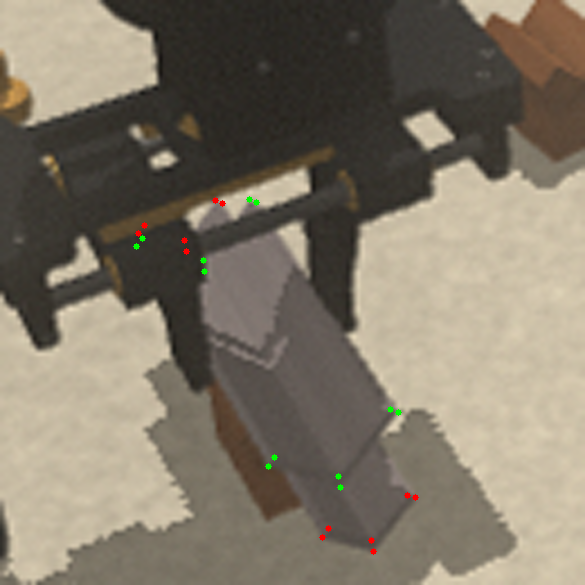

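The base is still in place and the held piece sits just above it. I'm making a slow approach to contact.

Request:
play_rows([
  [[0,0,-0.8],[0,0,0]],
  [[0,0,-1.6],[0,0,0]],
  [[0,0,-2.4],[0,0,0]],
  [[0,0,-3.0],[0,0,0]],
  [[0,0,-3.0],[0,0,0]],
])

```text
time: 9.28
position: [516.2, 236.8, 244.0]
tcp_rot: [0.808, 0.59, 0.0, -0.0]
force: [0.0, -1.0, -3.6]
finger_gap: 0.538
```

Request:
play_rows([
  [[0,0,-0.5],[0,0,0]],
  [[0,0,-1.0],[0,0,0]],
  [[0,0,-1.0],[0,0,0]],
])

```text
time: 9.65
position: [516.2, 236.9, 243.8]
tcp_rot: [0.808, 0.59, 0.0, 0.0]
force: [-4.8, -2.8, 8.5]
finger_gap: 0.541
```

Contact was at TCP z of about 243.8, against an expected 243.4–243.9, with about 12 N of preload. I'll ease off slightly, look, then release.

Request:
play_rows([
  [[0,0,0.4],[0,0,0]],
  [[0,0,0.4],[0,0,0]],
])

```text
time: 9.9
position: [516.2, 236.8, 243.8]
tcp_rot: [0.808, 0.59, 0.0, 0.0]
force: [-3.1, -2.4, 7.1]
finger_gap: 0.541
```

```bash
python3 - <<'E'
from station import *
from ov import *
s=sense();q=s["tcp_rot"];print(s["time"],s["position"].round(2),q.round(4),2*np.arctan2(q[1],q[0]),s["force"],s["ft_torque"],s["finger_gap"]*87)
p=read_camera("side");pickle.dump((s,p),open("d9.pkl","wb"))
pb=pickle.load(open("fit0.pkl","rb"))["base"].copy()
pl=pb.copy();pl[2]+=9.66
f=4.5;x0,y0=165,200
im=cv2.resize(p["frame"][y0:y0+130,x0:x0+130],None,fx=f,fy=f,interpolation=cv2.INTER_CUBIC)
draw(im,p,x0,y0,f,[(np.vstack([place(b,pb) for b in MODEL["base"]]),(0,0,255)),(np.vstack([place(b,pl) for b in MODEL["long"]]),(0,255,0))])
cv2.imwrite("pics/c9.png",im)
E
```

```text
9.9 [516.21 236.84 243.81] [8.075e-01 5.898e-01 1.000e-04 1.000e-04] 1.2616839683080707 [-3.06117239 -2.4036883   7.05994856] [-0.48781406  0.63991866  0.04512483] 47.104984989106754
```

View pics/c9.png

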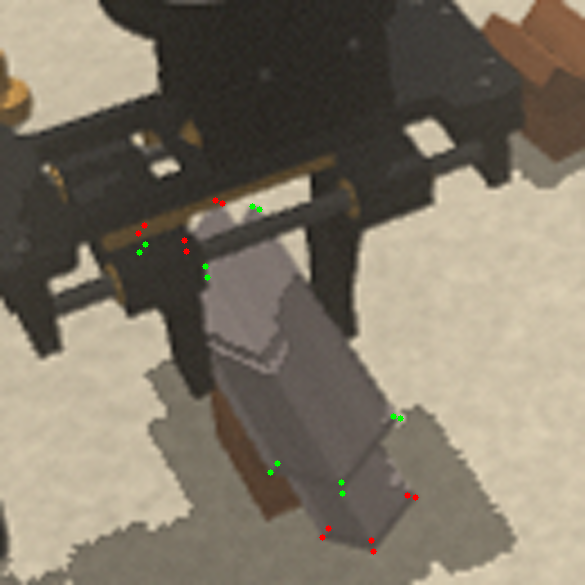

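The picture agrees with the nested prediction: the long angle's near end is at (341,485) and the base's near end at (372,545) in the crop. I'm releasing gently.

Request:
play_rows([
  [[0,0,0],[0,0,0]],
  [[0,0,0],[0,0,0]],
  [[0,0,0],[0,0,0]],
], jaw=95, newtons=10)

```text
time: 10.32
position: [516.3, 236.9, 243.4]
tcp_rot: [0.808, 0.59, 0.0, -0.0]
force: [0.5, -0.1, -0.3]
finger_gap: 0.624
```

Request:
play_rows([
  [[0,0,0],[0,0,0]],
  [[0,0,0],[0,0,0]],
  [[0,0,0],[0,0,0]],
  [[0,0,0],[0,0,0]],
  [[0,0,0],[0,0,0]],
  [[0,0,0],[0,0,0]],
], jaw=0)

```text
time: 11.08
position: [516.2, 236.8, 243.4]
tcp_rot: [0.808, 0.59, 0.0, -0.0]
force: [0.9, -0.5, -0.2]
finger_gap: 0.997
```

Now straight up, then back towards the start side so both cameras can see.

Request:
play_rows([
  [[0,0,10],[0,0,0]],
  [[0,0,25],[0,0,0]],
  [[0,0,50],[0,0,0]],
  [[0,0,80],[0,0,0]],
  [[0,0,110],[0,0,0]],
  [[0,0,135],[0,0,0]],
  [[0,0,150],[0,0,0]],
  [[0,0,150],[0,0,0]],
])

```text
time: 12.08
position: [516.3, 237.0, 394.5]
tcp_rot: [0.808, 0.59, 0.001, 0.0]
force: [-0.2, 0.0, -0.5]
finger_gap: 1.0
```

Request:
play_rows([
  [[0,-40,0],[0,0,-0.1]],
  [[0,-90,0],[0,0,-0.2]],
  [[0,-140,0],[0,0,-0.3]],
  [[0,-190,0],[0,0,-0.4]],
  [[0,-240,0],[0,0,-0.5]],
  [[0,-290,0],[0,0,-0.6]],
  [[0,-340,0],[0,0,-0.7]],
  [[0,-390,0],[0,0,-0.8]],
])

```text
time: 13.08
position: [515.7, -154.9, 392.3]
tcp_rot: [0.974, 0.227, -0.001, -0.0]
force: [1.7, -0.3, -0.1]
finger_gap: 1.005
```

Request:
play_rows([
  [[-20,-40,0],[0,0,-0.1]],
  [[-40,-80,0],[0,0,-0.2]],
  [[-60,-120,0],[0,0,-0.3]],
  [[-80,-160,0],[0,0,-0.4]],
  [[-80,-160,0],[0,0,-0.4]],
])

```text
time: 13.7
position: [433.9, -316.6, 392.0]
tcp_rot: [1.0, 0.027, -0.001, -0.0]
force: [0.0, 0.2, 0.1]
finger_gap: 1.002
```

```bash
python3 - <<'E'
from station import *
from ov import *
s=sense();print(s["time"],s["position"].round(1),s["force"])
d={n:read_camera(n) for n in("side","top")};pickle.dump(d,open("d10.pkl","wb"))
pb=pickle.load(open("fit0.pkl","rb"))["base"].copy()
pl=pb.copy();pl[2]+=9.66
ims=[]
for n,x0,y0,w,h in(("side",180,225,95,120),("top",145,150,95,130)):
    f=4
    im=cv2.resize(d[n]["frame"][y0:y0+h,x0:x0+w],None,fx=f,fy=f,interpolation=cv2.INTER_CUBIC)
    draw(im,d[n],x0,y0,f,[(np.vstack([place(b,pb) for b in MODEL["base"]]),(0,0,255)),(np.vstack([place(b,pl) for b in MODEL["long"]]),(0,255,0))])
    ims.append(cv2.copyMakeBorder(im,0,530-im.shape[0],0,4,0))
cv2.imwrite("pics/c10.png",np.hstack(ims))
E
```

```text
13.7 [ 433.9 -316.6  392. ] [0.03192406 0.15463476 0.13660701]
```

View pics/c10.png

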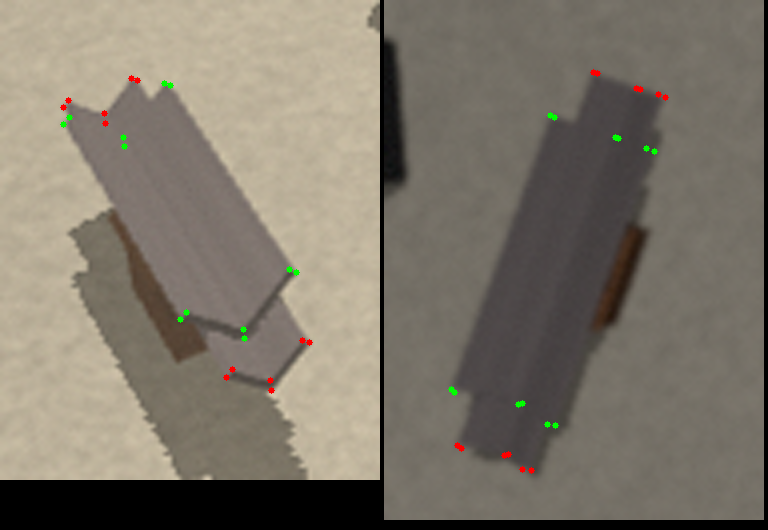

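Both views show the long angle nested, with the base showing at each end. Next I'll quantify the centring and seating with a joint silhouette fit, and check that the short piece hasn't moved.

```bash
python3 - <<'E'
from h import *
d=pickle.load(open("d10.pkl","rb"));d0=pickle.load(open("d0.pkl","rb"))
pb=pickle.load(open("fit0.pkl","rb"))["base"]
roi={"top":(150,150,225,280),"side":(185,235,270,335)}
V=[]
for n in("top","side"):
    m,_=seg(n,d[n]["frame"],roi[n]);V.append((d[n],roi[n],m))
def poses(q):
    b=pb+np.array([q[0],q[1],q[2],q[3]*.01]);u=np.array([np.cos(b[3]),np.sin(b[3])]);v=np.array([-u[1],u[0]])
    l=b.copy();l[:2]+=u*q[4]+v*q[5];l[2]+=9.66+q[6];l[3]+=q[7]*.01
    return b,l
def mk(views):
    def cost(q):
        b,l=poses(q);c=0
        for cam,r,m in views:
            R=np.maximum(render(cam,MODEL["base"],b,r),render(cam,MODEL["long"],l,r));c+=np.abs(R-m).sum()/m.sum()
        return c
    return cost
for nm,vs in(("both",V),("top",V[:1]),("side",V[1:])):
    q=np.zeros(8)
    for s in(2,1,.4):
        q=minimize(mk(vs),q,method="Nelder-Mead",options=dict(initial_simplex=np.vstack([q]+[q+s*e for e in np.eye(8)]),maxiter=900,xatol=.01,fatol=1e-5))
        c=q.fun;q=q.x
    print(nm,"base dx,dy,dz,dyaw(.01) | along,lat,dz,dyaw(.01):",q.round(2),"cost",round(c,4))
for n,r in(("top",(405,170,460,230)),("side",(335,140,395,200))):
    a=d0[n]["frame"][r[1]:r[3],r[0]:r[2]].astype(float);b=d[n]["frame"][r[1]:r[3],r[0]:r[2]].astype(float)
    print("short diff",n,cv2.phaseCorrelate(a.mean(2),b.mean(2)),np.abs(a-b).mean())
E
```

```text
both base dx,dy,dz,dyaw(.01) | along,lat,dz,dyaw(.01): [-0.06  0.24 -0.09 -0.06  0.48 -0.26  0.14  0.13] cost 0.0725
top base dx,dy,dz,dyaw(.01) | along,lat,dz,dyaw(.01): [ 0.06  1.83 -4.46 -0.05  0.26  1.3  -4.91  0.01] cost 0.0329
side base dx,dy,dz,dyaw(.01) | along,lat,dz,dyaw(.01): [ 0.01  0.01 -0.05 -0.09  0.62 -0.26 -0.08  0.31] cost 0.0316
short diff top ((-0.055492154839225094, -0.0033385465937740832), 0.9801699632224942) 1.962020202020202
short diff side ((0.03053357884759933, -0.0666933842336519), 1.0058603058298885) 6.428981481481482
```

Centred within about 0.5 mm, flush, base unmoved and short piece unmoved. I'm handing it in.

```bash
python3 -c "
from station import *
print(sense()['time'],sense()['joint_vel'].round(3));print(sign_off())"
```

```text
13.8 [-0.021 -0.006 -0.025 -0.003 -0.002  0.003  0.001]
the job is handed in; nothing more can be done
None
```

I gripped the long wide angle at mid-length across its leg tips and lifted it level. I then lowered it into the narrow angle's V until light contact (about 12 N), released it and moved the arm clear. The job was handed in at 13.8 s of the 35 s allowed.

- **Nesting:** a fit to both camera views puts it 0.5 mm off centre along the length, 0.3 mm off sideways and 0.1 mm off the nested height.
- **Other pieces:** the narrow angle moved less than 0.3 mm in its block. The short offcut shows no shift in either view.
- **Disagreements:** a fit to the top view alone gave heights about 5 mm low and a sideways offset of 1.3 mm. One view cannot tell height from sideways position, and the two-view and side-only fits agreed with each other, so I relied on those. The jaw reading while gripping was about 47 mm against the nominal 49.5 mm, and the grip held without slipping.

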